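# Reassemble the cleaned bench centrifuge

### The job

Put the cleaned bench centrifuge back together: first the rotor, hub up, fully home on the spindle with its underside slots down over the drive pin, then the cover over the rotor's hub, flat on its disc, and last the clamp cap, knob up, over the spindle's tip and down on the hub. Nobody knows which way the drive pin points, so feel for it by turning the rotor, without slamming or forcing it. Leave the other things on the bench where they are.

Things in the scene. Friction and masses are not known exactly. Their poses are not given: they have to be found in the camera images.
- base: The centrifuge, fixed: a low white housing 180 (x) by 190 (y) by 46 mm tall; origin under its centre. On top a round dark drive plate, 120 mm across, 50 mm above the bench, inside a black rim 128 mm across whose top is 10 mm above the plate.
- seat (a point): Centre of the drive plate's top, on the spindle's axis; z up. On it, across the spindle's foot, lies the drive pin: a bar 44 mm long, 6 mm wide, 7 mm tall. Spindle and pin may point any way (this point does not tell the angle); a brake holds them, yielding only to about 0.3 N m. A rotor that lies on the pin is 7 mm too high; turned at most a quarter turn either way it drops home by its own weight.
- spindle_tip (a point): Tip of the upright steel spindle, 60 mm above the drive plate, on its axis. The spindle is 11 mm across, its last 7 mm tapering to 5 mm.
- rotor_mid (a point): Rotor, aluminium, 90 mm across, 44 mm tall, about 0.3 kg, standing hub up; point on its axis, 22 mm above its underside. From below: slotted foot 8 mm high; disc 90 mm across, 6 mm thick (top at 14 mm) with 12 dark tube holes; square hub 32 by 32 mm, sides along its own x and y, from 14 to 44 mm, to be gripped. A 14 mm bore goes right through. Home, this point is 22 mm above the seat.
- rotor_foot (a point): Centre of the rotor's underside, same axes. The foot is 52 mm square, cut by two crossing slots 10 mm wide and 8 mm deep, along the rotor's x and y axes and so the same every quarter turn. Home, the foot stands on the drive plate with the pin in a slot.
- cover_mid (a point): Cover, aluminium, about 0.12 kg, lying collar up: round plate 92 mm across, 4 mm thick, with a square collar, 48 by 48 mm outside, 22 mm tall overall, sides along its x and y, to be gripped. Its 37 by 37 mm through hole passes over the rotor's hub only when square to it. Point at the hole's centre, 11 mm above the underside. In place it lies on the rotor's disc, this point 25 mm above the seat.
- cap_mid (a point): Clamp cap, aluminium, about 0.09 kg, standing knob up: flange 68 mm across, 6 mm thick, round knob 32 mm across above it, 38 mm tall overall. Blind bore 14 mm across, 34 mm deep, open below. Point on its axis, 19 mm above the underside. In place the flange lies on top of the rotor's hub, this point 63 mm above the seat; it then bars the cover, so it goes on last.
- rack: Bystander, fixed: white tube rack 70 by 140 mm, 81 mm tall with its tubes; origin under its centre.
- vial: Bystander: small glass vial with a yellow cap, 24 mm across, 50 mm tall; origin at its underside.
- dish: Bystander: closed glass culture dish, 92 mm across, 15 mm tall; origin at its underside.
- weight: Bystander: black ring-shaped flask weight, 72 mm across, hole 40 mm, 14 mm tall; origin at its underside. Not part of the centrifuge.
- slidebox: Bystander: grey slide box 85 by 100 by 32 mm; origin at its underside.
- reagent: Bystander: amber bottle 60 mm across, 130 mm tall; origin at its underside.
- stopwatch: Bystander: black lab timer 60 by 60 by 20 mm; origin at its underside.
There are look-alikes about, which are no part of the job. What is shaped like the part that bears cover_mid but orange or purple is not meant.

How it is judged:
By the outcome, as a careful person would: the job done as asked, in the order asked, and still so for the second after the job is handed in, with the robot touching nothing.
It also fails if it takes over 72 s, if anything falls off the work surface, if the arm or the gripper's body presses on something with over 40 N, if the wrist force passes 120 N, or if a joint passes its speed limit or range.

### The arm

A 7-joint arm with a two-finger parallel gripper is mounted at the origin on the work surface. World frame = base frame: x ahead of the robot, y to its left, z up, the work surface at z = 0. Lengths are in m, angles in rad, forces in N, time in s.
With the tool pointing down it reaches from about 0.35 to 0.9 m from the base axis. Payload 19.9 kg.
Tool frame: the origin (TCP) lies between the finger pads; the fingertips stand 19 mm ahead of it and the grasp point (between the pads) is the TCP; z points along the fingers, y is the direction in which the jaws open and shut (so a half turn about z gives the same grasp; the last joint's range is limited). The gripper opens to 94 mm and grips with 3 to 60 N. Pads are 16 mm wide; open, the fingers measure 119 mm over their backs; the gripper's body (75 mm by 177 mm) begins 78 mm behind the grasp point.
Start: joints at [-1.308, 0.417, -0.01, 1.614, 0.005, 1.111, -0.053], TCP at [0.188, 0.596, 0.224] pointing down, gripper open.
Joint ranges: [-2.81, 2.81], [-0.39, 2.02], [-1.27, 1.25], [0.06, 2.57], [-1.19, 4.33], [0.19, 2], [-2.82, 2.82]. Speed limits (rad/s): [1.89, 1.89, 2.39, 2.39, 3.01, 3.01, 3.01].

### API

Orientations are given as a 3x3 rotation matrix whose columns are the frame's x, y, z axes.
In Python, from rig import robot gives the robot as it stands. Calls block until the motion is done:
- robot.move_ptp(position, orientation): joint-space move of the TCP to a pose.
- robot.move_linear(position, velocity=0.15, frame=None, threshold=None): straight line of the TCP; frame=None keeps the orientation; velocity is the mean speed in m/s. With threshold (N) it stops when the force on the tool has changed by that much, and returns True; else False.
- robot.goto_joints(angles): joint-space move.
- robot.gripper_to(opening): finger opening in m; the grip force is fixed at half the most; returns when the fingers have stopped.
- robot.pause(seconds).
- robot.ik(position, orientation): joint angles nearest the present ones, or None.
- robot.get_state(): the state.
- robot.grab_frame(name): name is "scene" or "top"; returns the picture (384x512x3 uint8, red, green, blue); there is no depth.
- robot.camera_info(name): a dict with "fx", "fy", "cx", "cy" (pixels), "rvec" (rotation vector, rad) and "tvec" (3), from world to camera coordinates, as OpenCV has them. Camera axes: x right, y down, z forward; pixel columns grow to the right and rows downward; lengths in m; the calibration is good to about 2 mm. A picture is of the moment at which its call begins. camera_info takes no time and is no camera call.
A pose or a line that the arm cannot do raises robot.PlanningError and nothing moves.
- robot.sign_off(): hands the job in, once; it reports no verdict.
The state is a dict: "time": time; "qpos": joint angles; "joint_vel": joint speeds; "effort": joint torques, N m; "ee_pos": TCP position; "tool_rot": TCP orientation; "force": force on the tool from outside, world axes, zero at the start; "moment": the same for the moment, N m; "opening": finger opening in m.
Only numpy, scipy, OpenCV 4.12 (cv2) and the standard library are available. Lean on these libraries where they do the work, as an engineer would, in place of code of your own. Each camera call takes 0.05 s, during which the arm holds its last target. There are 200 camera calls.

## Working session

There is one attempt and no reset: what is moved stays moved. The work goes in short steps, each a Python script; the robot and the scene stay as the last script left them, time stands still between calls to the robot, and variables do not carry over. Pictures are saved under pics/ and viewed, on a budget of 10 in all, crops included, one or two more only if the job needs it, and the job is handed in when it is done.

```bash
ls; mkdir -p pics; python3 - <<'E'
from rig import robot
import cv2
for n in("scene","top"):
    im=robot.grab_frame(n); cv2.imwrite(f"pics/{n}0.png",im[:,:,::-1]); 
    print(n,robot.camera_info(n))
a=cv2.imread("pics/scene0.png");b=cv2.imread("pics/top0.png")
for n,i in(("s",a),("t",b)): cv2.imwrite(f"pics/{n}0b.png",cv2.resize(i,(800,600),interpolation=cv2.INTER_CUBIC))
s=robot.get_state();print(s["time"],s["ee_pos"],s["tool_rot"],s["opening"],s["force"])
E
```

```text
pics
scene {'fx': 467.518148780893, 'fy': 467.518148780893, 'cx': 255.84792190005257, 'cy': 192.2430740929291, 'rvec': array([ 0.65201313,  2.60571823, -1.19203584]), 'tvec': array([ 0.44250587, -0.10571481,  1.55070056])}
top {'fx': 477.5211239004948, 'fy': 477.5211239004948, 'cx': 265.70473298136, 'cy': 186.96446242077488, 'rvec': array([ 2.1424724 , -2.1446504 ,  0.19275798]), 'tvec': array([0.0313597 , 0.52990638, 1.63164088])}
0.1 [0.18745623 0.59589198 0.22387278] [[-9.53919334e-01  3.00063060e-01 -2.53900301e-04]
 [ 3.00063153e-01  9.53918692e-01 -1.11053983e-03]
 [-9.10317375e-05 -1.13555154e-03 -9.99999351e-01]] 0.09364228044650849 [-0.93932065 -0.74170558 -0.15834059]
```

View pics/t0b.png

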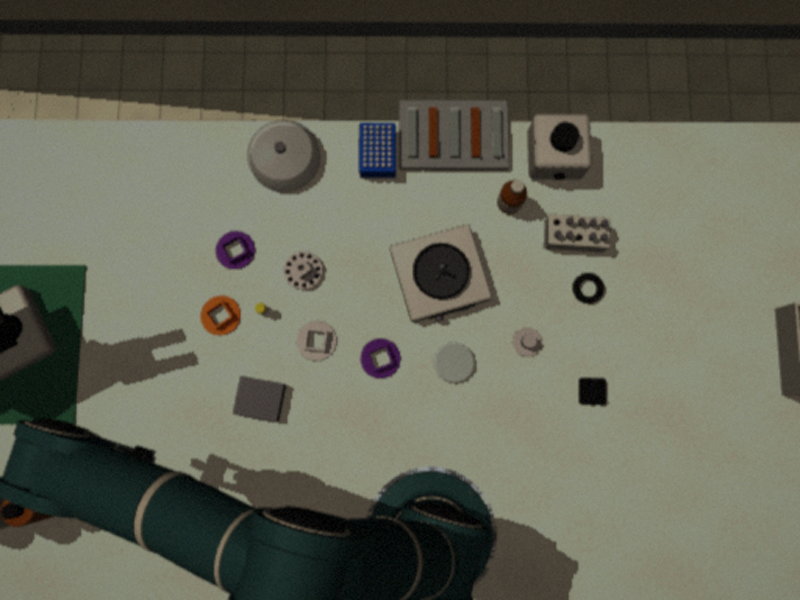

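View pics/s0b.png

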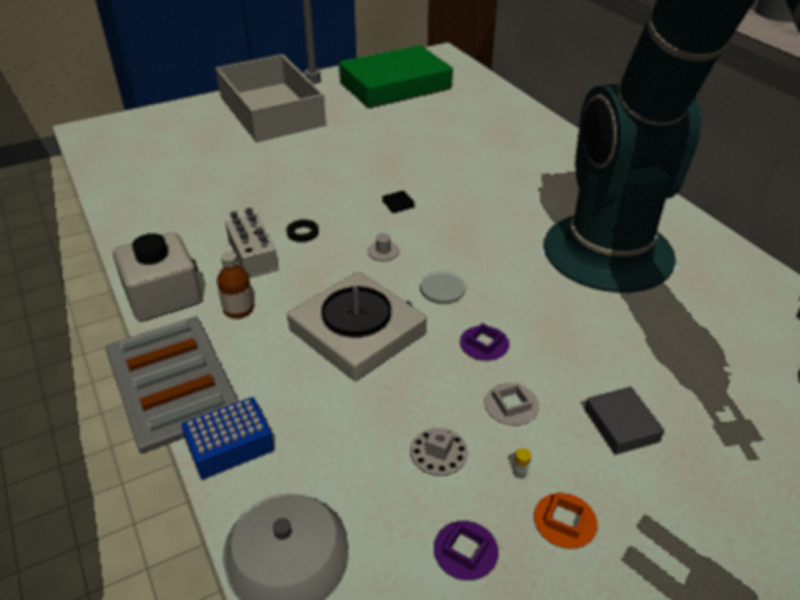

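The top view at 800 px shows:
- Rotor at (304,271).
- Centrifuge at (441,271), with the spindle visible.
- Cap at (528,342).
- Cover-shaped things at (316,341) silver, (221,315) orange, (235,250) purple and (381,358) purple. Only the silver one fits the description (bare aluminium, not orange or purple).

The scene view agrees: rotor (438,450), silver cover (512,402), cap (383,247), spindle (356,300). I'll confirm in one enlarged mosaic.

```bash
cat > h.py <<'E'
import numpy as np, cv2
from rig import robot
from scipy.spatial.transform import Rotation as Ro
def cam(n):
    c=robot.camera_info(n); R=cv2.Rodrigues(c["rvec"])[0]; return c,R,np.array(c["tvec"])
def ray(n,uv):
    c,R,t=cam(n); d=np.array([(uv[0]-c["cx"])/c["fx"],(uv[1]-c["cy"])/c["fy"],1.]); return -R.T@t,R.T@d
def onplane(n,uv,z):
    o,d=ray(n,uv); return o+d*(z-o[2])/d[2]
def proj(n,P):
    c,R,t=cam(n); K=np.array([[c["fx"],0,c["cx"]],[0,c["fy"],c["cy"]],[0,0,1]])
    return cv2.projectPoints(np.float64(P).reshape(-1,3),c["rvec"],t,K,None)[0][:,0]
def tri(pairs):
    A=np.zeros((3,3));b=np.zeros(3)
    for n,uv in pairs:
        o,d=ray(n,uv); d/=np.linalg.norm(d); M=np.eye(3)-np.outer(d,d); A+=M;b+=M@o
    return np.linalg.solve(A,b)
def down(yaw):  # jaw (tool y) axis at angle yaw from world x
    y=np.array([np.cos(yaw),np.sin(yaw),0]);z=np.array([0,0,-1.]);return np.stack([np.cross(y,z),y,z],1)
E
python3 - <<'E'
from h import *
t=cv2.imread("pics/top0.png");s=cv2.imread("pics/scene0.png")
def crop(i,u,v,r=25,z=266,hw=None): return cv2.resize(i[int(v-r):int(v+r),int(u-r):int(u+r)],(z,z),interpolation=cv2.INTER_CUBIC)
k=.64
top=np.hstack([crop(t,304*k,271*k),crop(t,316*k,341*k),crop(t,528*k,342*k)])
bot=np.hstack([crop(s,438*k,450*k),crop(s,512*k,402*k),crop(s,383*k,247*k)])
cv2.imwrite("pics/mos.png",np.vstack([top,bot]))
for p in [(304,271),(316,341),(441,271),(528,342)]: print(onplane("top",np.array(p)*k,0.02))
for p in [(304,271),(316,341),(150,310),(528,342)]: print(cv2.cvtColor(t,cv2.COLOR_BGR2HSV)[int(p[1]*k)+8,int(p[0]*k)-5], t[int(p[1]*k)+9,int(p[0]*k)-5])
E
```

```text
[0.58252556 0.28394535 0.02      ]
[0.42239541 0.25354449 0.02      ]
[ 0.58276797 -0.02879139  0.02      ]
[ 0.41977255 -0.22396084  0.02      ]
[20 60 38] [40 47 50]
[ 15  48 139] [117 129 142]
[ 41  30 145] [125 145 139]
[ 22  38 120] [108 128 126]
```

View pics/mos.png

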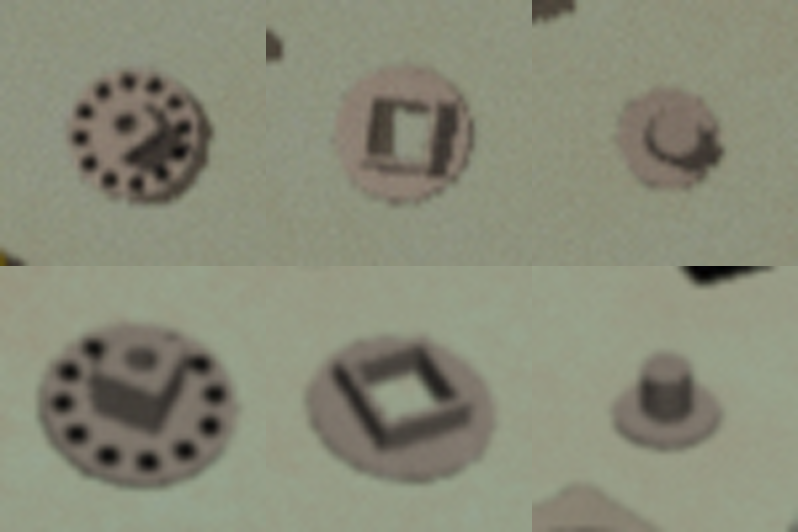

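The mosaic confirms the parts:
- **Left:** rotor with 12 holes; bore at about (125,124) in its top crop.
- **Middle:** bare-aluminium cover, with the square collar turned a few degrees in the top view.
- **Right:** clamp cap, knob up.

Next I'll measure centres from the colour masks and enlarge the rotor and cover to get edge angles.

```bash
python3 - <<'E'
from h import *
T=cv2.imread("pics/top0.png");S=cv2.imread("pics/scene0.png");k=.64
crops=[]
for n,im,lst in(("top",T,dict(rotor=(304,271,.014),cover=(316,341,.004),cap=(528,342,.006))),("scene",S,dict(rotor=(438,450,.014),cover=(512,402,.004),cap=(383,247,.006)))):
    for nm,(u,v,z) in lst.items():
        x0,y0=int(u*k)-26,int(v*k)-22; c=im[y0:y0+44,x0:x0+52]
        if nm!="cap":
            x1,y1=int(u*k)-20,int(v*k)-15
            crops.append(cv2.resize(im[y1:y1+30,x1:x1+40],(400,300),interpolation=cv2.INTER_CUBIC)); print(nm,n,"crop origin",x1,y1)
        b=cv2.GaussianBlur(cv2.resize(c,None,fx=4,fy=4,interpolation=cv2.INTER_CUBIC),(0,0),2).astype(int)
        m=((b[:,:,2]-b[:,:,1])>-1).astype(np.uint8)
        m=cv2.morphologyEx(m,cv2.MORPH_CLOSE,np.ones((9,9)))
        cs=cv2.findContours(m,cv2.RETR_EXTERNAL,cv2.CHAIN_APPROX_NONE)[0]
        cc=max(cs,key=cv2.contourArea); h=cv2.convexHull(cc); e=cv2.fitEllipse(h)
        uv=(np.array(e[0])+.5)/4-.5+[x0,y0]
        print(n,nm,uv,"axes px",np.array(e[1])/4,"world",onplane(n,uv,z))
v=np.vstack([np.hstack(crops[:2]),np.hstack(crops[2:])]);cv2.imwrite("pics/mos2.png",v)
E
```

```text
rotor top crop origin 174 158
top rotor [194.47258377 173.1018219 ] axes px [26.28550148 28.7865448 ] world [0.58492065 0.28509403 0.014     ]
cover top crop origin 182 203
top cover [202.37724304 217.6144886 ] axes px [27.03395081 27.48576355] world [0.42619182 0.25497071 0.004     ]
top cap [335.4454422  219.67413902] axes px [22.53356361 28.27337265] world [ 0.4183047 -0.2174216  0.006    ]
rotor scene crop origin 260 273
scene rotor [280.31516647 288.07180023] axes px [31.60924721 37.10079956] world [0.58971688 0.29105542 0.014     ]
cover scene crop origin 307 242
scene cover [326.86863899 258.04044724] axes px [27.15945625 36.31185532] world [0.42893774 0.25805941 0.004     ]
scene cap [245.75942993 158.99105453] axes px [18.7066555  27.14488411] world [ 0.42008724 -0.22356324  0.006     ]
```

View pics/mos2.png

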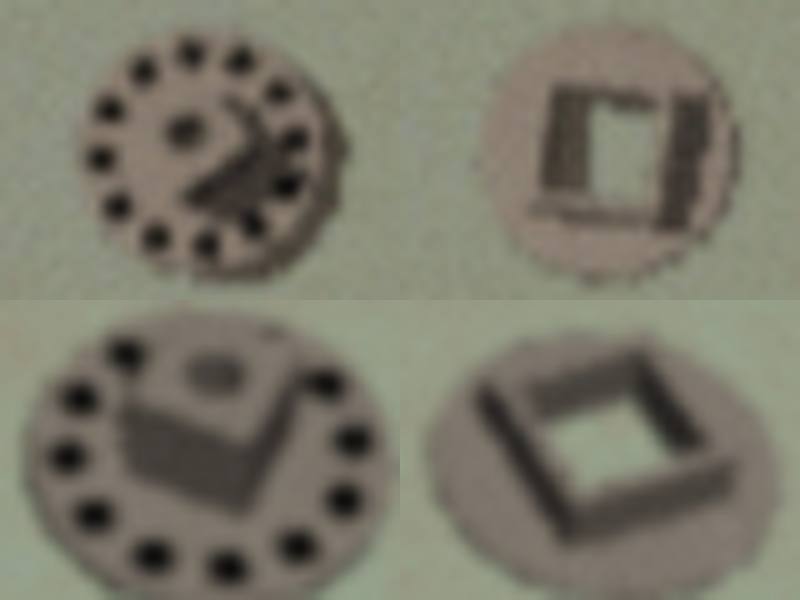

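Ring holes are clear in both views, e.g. top crop (191,53)…(144,71) with centre ≈(197.5,148.5). The hub's front-bottom corner in the scene crop is (243,512) and the cover's collar front-bottom corner is (568,545). Next: angles from those points, plus the rim and spindle of the centrifuge.

```bash
cat > m.py <<'E'
from h import *
from scipy.optimize import least_squares
T=cv2.imread("pics/top0.png");S=cv2.imread("pics/scene0.png");k=.64
def W(n,o,pts,z,off=(0,0)): return np.array([onplane(n,(np.array(p)-off+.5)/10-.5+o,z) for p in pts])
def circ(P): 
    A=np.c_[2*P[:,:2],np.ones(len(P))];c=np.linalg.lstsq(A,(P[:,:2]**2).sum(1),rcond=None)[0];return c[:2],np.sqrt(c[2]+c[0]**2+c[1]**2)
ht=W("top",(174,158),[(191,53),(239,60),(278,93),(293,138),(285,184),(253,226),(206,245),(156,238),(117,207),(100,158),(109,109),(144,71)],.014)
hs=W("scene",(260,273),[(126,357),(327,384),(353,440),(343,502),(298,547),(228,569),(153,556),(94,515),(66,457),(80,399)],.014,(0,300))
for n,P in(("top",ht),("scene",hs)):
    c,r=circ(P);a=np.degrees(np.arctan2(P[:,1]-c[1],P[:,0]-c[0]))
    print("rotor",n,c,r,"hole phase mod30",np.degrees(np.angle(np.exp(1j*np.radians(a*12)).mean()))/12)
def edges(P): d=np.diff(P[:,:2],axis=0); return np.degrees(np.arctan2(d[:,1],d[:,0]))%90, np.linalg.norm(d,axis=1)
print("hub bottom scene",edges(W("scene",(260,273),[(130,472),(243,512)],.014,(0,300))))
print("hub top scene",edges(W("scene",(260,273),[(125,402),(248,445),(300,362)],.044,(0,300))))
print("bore",W("top",(174,158),[(185,131)],.044),W("scene",(260,273),[(216,374)],.044,(0,300)))
cs=W("scene",(307,242),[(480,383),(572,515),(735,460),(640,348)],.022,(400,300));print("cover rim scene",edges(cs[[0,1,2,3,0]]),cs.mean(0))
cb=W("scene",(307,242),[(568,545),(733,490)],.004,(400,300));print("cover bottom",edges(cb))
ct=W("top",(182,203),[(553,88),(655,103)],.022,(400,0));print("cover inner top",edges(ct))
ct=W("top",(182,203),[(530,210),(663,228)],.022,(400,0));print("cover outer top",edges(ct))
for n,im,(u,v) in(("top",T,(441,271)),("scene",S,(356,312))):
    x0,y0=int(u*k)-40,int(v*k)-32;c=im[y0:y0+64,x0:x0+80]
    g=cv2.resize(c,None,fx=5,fy=5,interpolation=cv2.INTER_CUBIC);cv2.imwrite(f"pics/b_{n}.png",g)
    m=(g.max(2)<60).astype(np.uint8);m=cv2.morphologyEx(m,cv2.MORPH_OPEN,np.ones((5,5)))
    cc=max(cv2.findContours(m,cv2.RETR_EXTERNAL,cv2.CHAIN_APPROX_NONE)[0],key=cv2.contourArea)
    e=cv2.fitEllipse(cv2.convexHull(cc));uv=(np.array(e[0])+.5)/5-.5+[x0,y0]
    print(n,"rim",uv,np.array(e[1])/5,onplane(n,uv,.06),"origin",x0,y0)
cv2.imwrite("pics/b.png",np.hstack([cv2.imread("pics/b_top.png"),cv2.imread("pics/b_scene.png")]))
E
python3 m.py
```

```text
rotor top [0.58739951 0.28963493] 0.034902001472497855 hole phase mod30 6.1269270569337335
rotor scene [0.58808073 0.28988676] 0.03505830664670728 hole phase mod30 6.0969288116320834
hub bottom scene (array([38.09470304]), array([0.02934522]))
hub top scene (array([38.06895326, 33.00120577]), array([0.03133204, 0.02815775]))
bore [[0.58785427 0.28973049 0.044     ]] [[0.58841151 0.29071315 0.044     ]]
cover rim scene (array([84.95180359, 84.63931962, 88.82457128, 77.81620991]), array([0.0487299 , 0.04757881, 0.04350034, 0.04498848])) [0.43111281 0.25957482 0.022     ]
cover bottom (array([84.28640096]), array([0.04862266]))
cover inner top (array([81.5710956]), array([0.03626446]))
cover outer top (array([82.23899174]), array([0.04699787]))
top rim [282.36786499 173.32180481] [35.66888428 37.12467041] [ 0.5754261  -0.02717294  0.06      ] origin 242 141
scene rim [227.67496033 199.1361145 ] [32.33748474 44.99342957] [ 0.58318475 -0.0155198   0.06      ] origin 187 167
```

View pics/b.png

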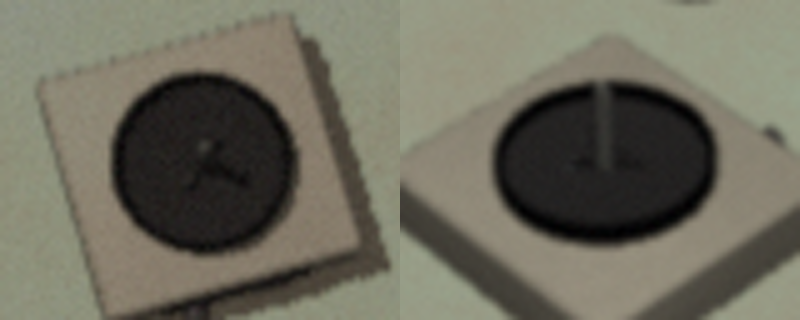

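Rotor centre agrees within 1 mm between the two views, at (0.588,0.290). Its hole circle is 35 mm and its yaw 36.1° (hole phase and hub edges agree). In the centrifuge crop, the rim edges are left 111, right 299, top 72 and bottom 254. The spindle tip is at (204,145) in the top half and (605,82) in the scene half. I'll intersect the rays for the tip and cover, then grasp the rotor.

```bash
python3 - <<'E'
from h import *
def p(xy,o,s): return (np.array(xy)+.5)/s-.5+o
print("rim top",onplane("top",p((205,163),(242,141),5),.06),"d",[np.linalg.norm(onplane("top",p(a,(242,141),5),.06)-onplane("top",p(b,(242,141),5),.06)) for a,b in(((111,163),(299,163)),((205,72),(205,254)))])
# scene rim inner edge at top z=.06: left 495-400 right 717-400, top 80 bottom 244 (includes wall?)
print("rim scene",[onplane("scene",p(q,(187,167),5),.06) for q in((94,160),(317,160))])
tt,ts=p((204,145),(242,141),5),p((205,83),(187,167),5)
print("tip tri",tri([("top",tt),("scene",ts)]),"top@.11",onplane("top",tt,.11),"scene@.11",onplane("scene",ts,.11))
print("foot scene@.05",onplane("scene",p((205,170),(187,167),5),.05))
print("cover disc top",onplane("top",p((610-400,151),(182,203),10),.004),"scene",onplane("scene",p((602-400,465-300),(307,242),10),.004))
# cap: knob top centre from mosaic1 (5.32 scale, r=25)
k=.64;s=266/50
ot=(int(528*k-25),int(342*k-25));os=(int(383*k-25),int(247*k-25))
ct=p((668-532,137),ot,s);print("cap flange top (shadow-free edges)",onplane("top",ct,.006))
print("knob top: top",onplane("top",p((676-532,134),ot,s),.038),"scene",onplane("scene",p((666-532,362-266),os,s),.038), "flange scene",onplane("scene",p((667-532,413-266),os,s),.006))
E
```

```text
rim top [ 0.5758596  -0.02798711  0.06      ] d [np.float64(0.1313149492594619), np.float64(0.12937199419256218)]
rim scene [array([ 0.63750135, -0.04706414,  0.06      ]), array([0.52678429, 0.01199383, 0.06      ])]
tip tri [ 0.57790085 -0.02436483  0.10986543] top@.11 [ 0.57854856 -0.02478544  0.11      ] scene@.11 [ 0.57739561 -0.02362793  0.11      ]
foot scene@.05 [ 0.58156019 -0.02032006  0.05      ]
cover disc top [0.42606512 0.25435707 0.004     ] scene [0.42923036 0.25794053 0.004     ]
cap flange top (shadow-free edges) [ 0.42303344 -0.22364998  0.006     ]
knob top: top [ 0.42186975 -0.22363153  0.038     ] scene [ 0.42131907 -0.22720307  0.038     ] flange scene [ 0.42548106 -0.21875362  0.006     ]
```

Tip triangulates to (0.578,−0.0245), z=0.1099, against an expected 0.110. All reaches are within 0.5–0.66 m. Grasping the rotor.

```bash
python3 - <<'E'
from h import *
A=np.radians(36.1);P=np.array([.588,.290,0])
for y in (A,A+np.pi/2,A-np.pi/2): print(np.degrees(y),robot.ik(P+[0,0,.15],down(y)))
for y in (-50,-10,40,80): print(y,robot.ik([.578,-.0245,.17],down(np.radians(y))))
robot.gripper_to(.06)
robot.move_ptp(P+[0,0,.13],down(A)); print(robot.get_state()["time"])
hit=robot.move_linear(P+[0,0,.036],.12,threshold=10); s=robot.get_state();print(hit,s["ee_pos"],s["time"],s["force"])
robot.gripper_to(.02); s=robot.get_state();print("grip",s["opening"],s["force"],s["moment"],s["ee_pos"])
robot.move_linear(P+[0,0,.161],.15); s=robot.get_state();print(s["opening"],s["time"],s["force"],s["ee_pos"])
E
```

```text
36.1 [-0.70575392  0.55753713  0.28178766  1.60577642 -0.17538486  1.00321285
  0.26016918]
126.1 [-0.51075146  0.5436973   0.00786788  1.59813665 -0.00483752  0.99977773
  1.69945676]
-53.9 [-0.8818674   0.5994543   0.53949058  1.61235475 -0.3456543   1.02634982
 -1.17908855]
-50 [-0.57139453  0.4831479   0.73564248  1.80443756 -0.37947156  1.00024774
 -0.55623968]
-10 [-0.53481294  0.46847583  0.68328238  1.80335266 -0.34730143  0.99277259
  0.11412517]
40 [-0.49347909  0.45419806  0.62548755  1.80209379 -0.31321358  0.98578948
  0.95729991]
80 [-0.44844676  0.44098971  0.56385843  1.80068516 -0.27833147  0.9796197
  1.62520652]
2.6583
False [0.5884722  0.29018003 0.03677037] 3.5917 [-0.04198678 -0.22881274  0.72619889]
grip 0.03192535394032923 [-2.50510402 -0.3271031   5.49636694] [-0.31303521  0.53888187  0.00717955] [0.58800455 0.28999769 0.03623702]
0.03205126629271988 5.125 [-0.20358736  0.07797664 -3.6778164 ] [0.58748248 0.28980942 0.15995972]
```

```bash
python3 - <<'E'
from h import *
C=np.array([.578,-.0245,0])
robot.move_ptp(C+[0,0,.164],down(0.)); robot.pause(.2)
s=robot.get_state();f0=s["force"];print(s["time"],s["ee_pos"],f0,s["moment"],s["opening"])
# rotor on pin: TCP z = .05+.007+.036=.093
for z in (.125,.100,.088):
    hit=robot.move_linear(C+[0,0,z],.08,threshold=6); s=robot.get_state()
    print(z,hit,s["ee_pos"],s["force"]-f0,s["moment"],s["time"])
    if hit: break
cv2.imwrite("pics/s1.png",robot.grab_frame("scene")[:,:,::-1])
E
```

```text
6.525 [ 0.57822516 -0.02322561  0.1638594 ] [ 0.13410611  0.55710845 -3.53800102] [-0.06916174  0.05767725  0.03731927] 0.031879598428976474
0.125 False [ 0.57805522 -0.02463173  0.12497114] [-0.32727481 -0.82540313  0.30909019] [-0.115549    0.08036883  0.02249288] 7.1667
0.1 False [ 0.57782675 -0.02451407  0.0995527 ] [-0.1366103  -0.32956545  1.1826865 ] [-0.08760056  0.01647434  0.01561081] 7.625
0.088 True [ 0.5788731  -0.02487303  0.09035518] [-0.22756423 -1.71254062 -0.62732733] [-0.06862841  0.03187304  0.04191009] 7.8333
```

```bash
python3 - <<'E'
from h import *
C=np.array([.578,-.0245,0]);f0=np.array([.134,.557,-3.54])
robot.pause(.15);s=robot.get_state();print(s["ee_pos"],s["force"]-f0,s["opening"])
for i in range(3):
    hit=robot.move_linear(C+[0,0,.087],.02,threshold=4); s=robot.get_state()
    print(hit,s["ee_pos"],s["force"]-f0,s["moment"],s["time"])
    robot.pause(.1);s=robot.get_state();print(s["ee_pos"],s["force"]-f0)
    if not hit: break
E
```

```text
[ 0.57839571 -0.02474091  0.09057646] [ 0.47960667 -0.70181011  0.73970617] 0.03192159691961055
True [ 0.57850709 -0.02476435  0.09004607] [-4.75926568  0.12220779 19.75368265] [0.00738605 1.49242415 0.02884819] 8.2417
[ 0.57851222 -0.02473517  0.09004276] [-6.33958203 -0.02192405 20.39528998]
False [ 0.57865002 -0.02477     0.08969129] [-17.97736325   0.3022568   52.13053359] [0.13639804 4.65991122 0.08324495] 8.5917
[ 0.5786161  -0.02476382  0.08965732] [-17.57246648   1.38950618  52.18311412]
```

Contact is at TCP z≈0.0903, on the pin. The second nudge loaded it to 52 N, which is too much, so I'm backing off at once and continuing with a light touch and smaller limits.

```bash
python3 - <<'E'
from h import *
C=np.array([.578,-.0245,0]);f0=np.array([.134,.557,-3.54])
robot.move_linear(C+[0,0,.0912],.02);robot.pause(.1)
s=robot.get_state();print(s["ee_pos"],s["force"]-f0,s["moment"],s["opening"],s["time"])
g=lambda n:robot.grab_frame(n)
i=g("scene");uv=proj("scene",[C+[0,0,.08]])[0].astype(int);
c=i[uv[1]-40:uv[1]+35,uv[0]-50:uv[0]+50];cv2.imwrite("pics/s2.png",cv2.resize(c,(800,600),interpolation=cv2.INTER_CUBIC)[:,:,::-1])
E
```

```text
[ 0.5778532  -0.02445045  0.09083276] [ 0.15483568 -0.75347756 -0.10878668] [-0.04958676  0.04239334 -0.03516971] 0.03179729986862745 9.15
```

View pics/s2.png

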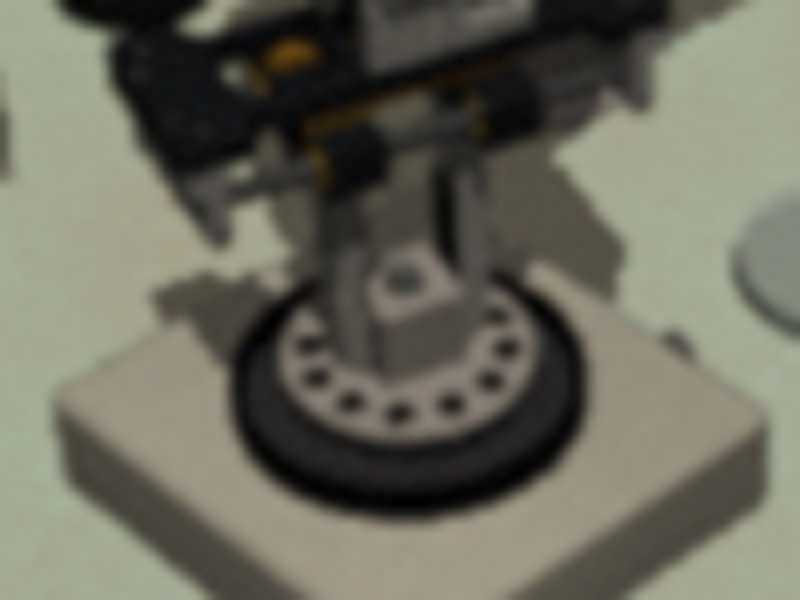

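The rotor sits level, centred over the spindle, with its bore at (402,282). I'll compare its height with the model before turning.

```bash
python3 - <<'E'
from h import *
C=np.array([.578,-.0245,0]);uv=proj("scene",[C+[0,0,.08]])[0].astype(int);o=uv-[50,40]
def pic(P): return (proj("scene",[P])[0]-o+.5)*8-.5
for z in(.094,.098,.101): print("hubtop",z,pic(C+[0,0,z]))
print("tip",pic(C+[0,0,.11]))
for zu in(.050,.054,.057):
    print("disc under",zu,[np.round(pic(C+[.045*np.cos(a),.045*np.sin(a),zu+.014])) for a in np.radians(np.arange(0,360,90))], "hub front corner", [np.round(pic(C+[sx*.016,sy*.016,zu+.014])) for sx,sy in((1,1),(-1,1),(1,-1))])
E
```

```text
hubtop 0.094 [407.44095002 295.64003466]
hubtop 0.098 [406.98967335 286.83373139]
hubtop 0.101 [406.65001955 280.20565898]
tip [405.62485577 260.20040757]
disc under 0.05 [array([294., 401.]), array([467., 437.]), array([525., 321.]), array([357., 288.])] hub front corner [array([389., 402.]), array([472., 373.]), array([350., 348.])]
disc under 0.054 [array([293., 392.]), array([467., 428.]), array([524., 313.]), array([356., 280.])] hub front corner [array([389., 393.]), array([471., 364.]), array([350., 340.])]
disc under 0.057 [array([293., 386.]), array([467., 421.]), array([524., 307.]), array([356., 273.])] hub front corner [array([388., 387.]), array([471., 358.]), array([349., 333.])]
```

Bore and front-corner rows match hub top z≈0.100, so the rotor does rest on the pin, seated about 2 mm differently in the grip. The arm is too stiff to press gently, so I'll cage the hub loosely and turn in small steps. It can then drop under its own weight. I'll detect the drop contact-free from the disc's front edge row (7 mm ≈ 1.9 px), with Mz as a guard.

```bash
cat >> h.py <<'E'
C=np.array([.578,-.0245,0])
def edge_row():  # row (px) of the rotor disc's front edge against the dark plate, scene view
    d=-ray("scene",(250,190))[1];d=d[:2]/np.hypot(*d[:2]);u,v=proj("scene",[np.r_[C[:2]+.045*d,.068]])[0]
    g=cv2.cvtColor(robot.grab_frame("scene"),cv2.COLOR_RGB2GRAY).astype(float)
    p=g[int(v)-5:int(v)+14,int(u)-2:int(u)+3].mean(1);k=np.argmin(np.diff(p)); w=-np.diff(p)[max(k-1,0):k+2]
    return int(v)-5+max(k-1,0)+.5+(w*np.arange(len(w))).sum()/w.sum()
E
python3 - <<'E'
from h import *
e0=edge_row();s=robot.get_state();m0=s["moment"][2]
robot.gripper_to(.0335);s=robot.get_state();print("open",s["opening"],e0,edge_row(),s["time"])
robot.move_linear(C+[0,0,.0935],.05)
for a in range(6,97,6):
    robot.move_ptp(C+[0,0,.0935],down(np.radians(a)))
    e=edge_row();s=robot.get_state();print(a,round(e,2),np.round(s["moment"][2]-m0,3),np.round(s["force"],1),round(s["time"],2))
    if e-e0>1.2 or abs(s["moment"][2]-m0)>.15: break
E
```

```text
open 0.033510662427446845 205.72962962962964 206.16666666666666 9.5
6 206.13 0.035 [-0.2 -0.1  0.3] 10.1
12 206.09 0.066 [ 0.1 -0.4 -0.3] 10.4
18 205.84 0.081 [-0.4  0.2 -0.4] 10.7
24 205.78 0.078 [-0.7 -0.3  0.1] 11.0
30 205.91 0.087 [0.3 0.  0.1] 11.3
36 205.97 0.054 [-0.6  0.8  0.3] 11.6
42 205.8 0.126 [-0.3  0.4  0.3] 11.9
48 205.74 0.092 [-1.   0.6  0.6] 12.2
54 205.67 0.048 [ 0.4 -0.8 -0.3] 12.5
60 207.4 0.063 [-0.3 -0.7 -0.6] 12.8
```

It dropped at 60° (edge row +1.7 px against 1.9 expected for 7 mm, Mz small). I'll square the hub gently to a known yaw, release, and go for the cover with a picture on the way.

```bash
python3 - <<'E'
from h import *
robot.move_ptp(C+[0,0,.0925],down(np.radians(58)))
robot.gripper_to(.028);robot.pause(.1);s=robot.get_state();print("grip",s["opening"],s["moment"],s["force"],s["ee_pos"],edge_row())
robot.gripper_to(.05);robot.move_linear(C+[0,0,.16],.2)
K=np.array([.428,.257,0])
yk=np.radians(83.5)
for y in(83.5,-6.5): print(y,robot.ik(K+[0,0,.1],down(np.radians(y))))
robot.gripper_to(.07)
robot.move_ptp(K+[0,0,.10],down(yk));s=robot.get_state();print(s["ee_pos"],s["time"])
i=robot.grab_frame("scene");cv2.imwrite("pics/s3full.png",i[:,:,::-1])
t=robot.grab_frame("top");cv2.imwrite("pics/t3full.png",t[:,:,::-1])
o=proj("scene",[C+[0,0,.08]])[0].astype(int)-[20,22]
a=cv2.resize(i[o[1]:o[1]+40,o[0]:o[0]+40],(400,400),interpolation=cv2.INTER_CUBIC)
o2=proj("scene",[K+[0,0,.03]])[0].astype(int)-[25,25]
b=cv2.resize(i[o2[1]:o2[1]+50,o2[0]:o2[0]+50],(400,400),interpolation=cv2.INTER_CUBIC)
cv2.imwrite("pics/s3.png",np.hstack([a,b])[:,:,::-1]);print(o,o2)
E
```

```text
grip 0.031485432046556155 [-0.28197598  0.02285289 -0.01086741] [-0.46761186 -1.17501497 -2.39890423] [ 0.57790978 -0.0245303   0.09240623] 207.64698162729658
83.5 [-0.63388565  0.36239512  0.03724962  2.02981372 -0.01937605  0.74970741
  0.8724785 ]
-6.5 [-0.88576659  0.3779994   0.33786795  2.03811089 -0.17983986  0.75313085
 -0.55172588]
[0.42908424 0.25601611 0.1002494 ] 16.175
[207 169] [302 225]
```

View pics/s3.png

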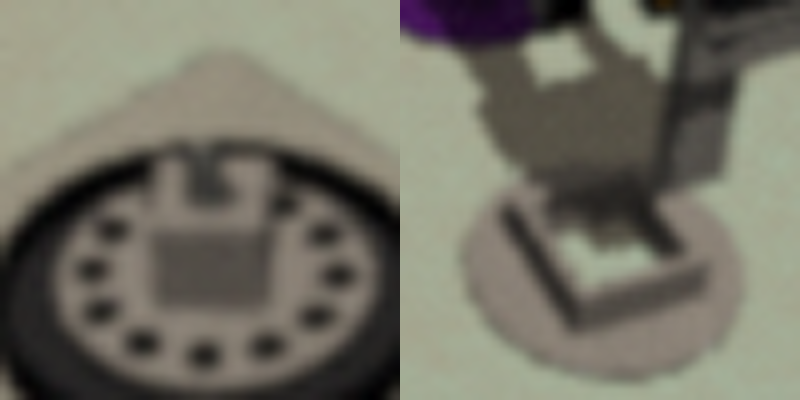

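Left: the rotor is on the spindle with its tip standing out at (200,150). Right: the cover's collar at (575,300) lies between the open fingers. Numeric check of the rotor's holes, then grasp the cover.

```bash
python3 - <<'E'
from h import *
H=[(111,228),(92,270),(100,310),(143,344),(204,355),(266,346),(315,316),(338,275),(325,234)]
for z in(.064,.071):
    P=np.array([onplane("scene",(np.array(h)+.5)/10-.5+[207,169],z)[:2] for h in H])
    A=np.c_[2*P,np.ones(len(P))];c=np.linalg.lstsq(A,(P**2).sum(1),rcond=None)[0]
    a=np.arctan2(P[:,1]-c[1],P[:,0]-c[0]);print(z,c[:2],np.sqrt(c[2]+c[0]**2+c[1]**2),"yaw mod30",np.degrees(np.angle(np.exp(12j*a).mean()))/12)
K=np.array([.428,.257,0])
hit=robot.move_linear(K+[0,0,.026],.12,threshold=8);s=robot.get_state();print(hit,s["ee_pos"],s["force"])
if not hit:
    robot.gripper_to(.040);s=robot.get_state();print("grip",s["opening"],s["ee_pos"],s["force"],s["moment"],s["time"])
    robot.move_linear(K+[0,0,.16],.2);s=robot.get_state();print(s["opening"],s["ee_pos"],s["force"],s["time"])
E
```

```text
0.064 [ 0.5781578  -0.02423171] 0.035026768318195685 yaw mod30 -0.14718400313784977
0.071 [ 0.5813619  -0.01689478] 0.034744808397160404 yaw mod30 -0.14718400313746727
False [0.42835553 0.25704875 0.02645626] [0.33529104 0.73626623 0.63783705]
grip 0.04765566171854483 [0.42822757 0.25713273 0.0264199 ] [-0.32198072 -0.32234831  7.59680225] [-0.20794431  0.27805176  0.04734727] 17.5167
0.047986979184441524 [0.42750947 0.25669457 0.15898814] [-0.40346108  0.04767323 -0.89750726] 18.3333
```

Rotor is home: the hole circle at z=0.064 gives centre (0.5782,−0.0242), r=35.0 mm; at on-pin height it would be 8 mm off axis. Yaw is ≈59–60°. Cover gripped at 47.7 mm. Next I'll check how it sits in the hand, above the hub.

```bash
python3 - <<'E'
from h import *
robot.move_ptp(C+[0,0,.165],down(np.radians(59)));robot.pause(.2)
s=robot.get_state();print(s["ee_pos"],s["tool_rot"][:,1],s["force"],s["moment"],s["opening"],s["time"])
i=robot.grab_frame("scene");o=proj("scene",[C+[0,0,.14]])[0].astype(int)-[32,20]
cv2.imwrite("pics/s4.png",cv2.resize(i[o[1]:o[1]+48,o[0]:o[0]+64],(800,600),interpolation=cv2.INTER_CUBIC)[:,:,::-1]);print(o)
E
```

```text
[ 0.57788988 -0.02320934  0.16503632] [5.13295525e-01 8.58211858e-01 3.30900625e-04] [ 1.09418558  0.30254595 -1.07690196] [-0.0094553  -0.03528029  0.04734055] 0.04782844141959191 19.75
[194 154]
```

View pics/s4.png

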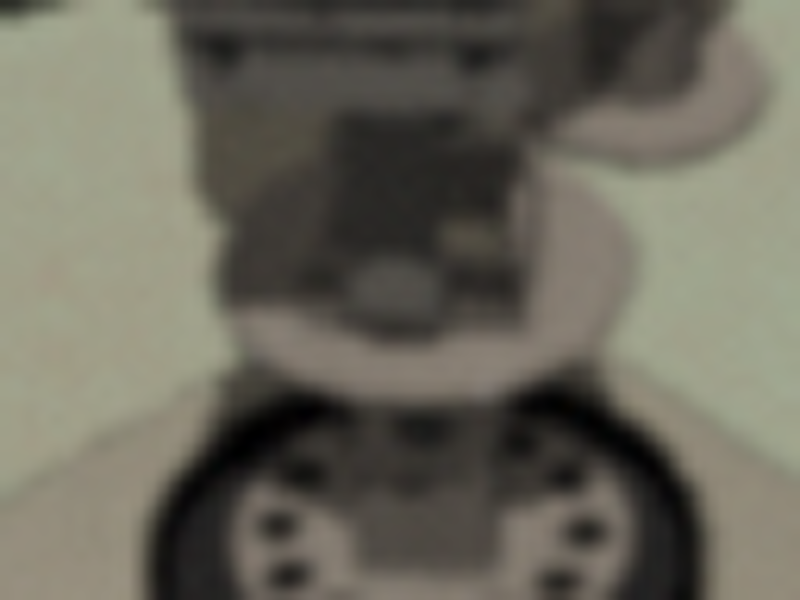

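```bash
python3 - <<'E'
from h import *
o=np.array([194,154]);ee=np.array([.5779,-.0242,0])
a=np.linspace(0,2*np.pi,200)
for off in(-.003,0,.003):
  for z in(.141,.143):
    c=ee[:2]+off*np.array([np.sin(np.radians(59)),-np.cos(np.radians(59))])
    E=[]
    for zz in(z,z-.004):
        q=(proj("scene",np.c_[c[0]+.046*np.cos(a),c[1]+.046*np.sin(a),0*a+zz])-o+.5)*12.5-.5;E.append(q)
    print(off,z,"L",E[0][:,0].min(),"R",E[0][:,0].max(),"bottom top-edge",E[0][:,1].max(),"bottom low-edge",E[1][:,1].max())
E
```

```text
-0.003 0.141 L 218.21405641161275 R 642.6825280873213 bottom top-edge 396.69981389477147 bottom low-edge 411.19329559175054
-0.003 0.143 L 217.6391713895312 R 642.54708530554 bottom top-edge 389.43000364470623 bottom low-edge 403.95422825845156
0 0.141 L 204.42968932262806 R 628.9032654438123 bottom top-edge 396.2337154533823 bottom low-edge 410.72685396685625
0 0.143 L 203.84060027901282 R 628.7536289848634 bottom top-edge 388.96407946361285 bottom low-edge 403.4879573391737
0.003 0.141 L 190.64779153544816 R 615.1264634868176 bottom top-edge 395.7677026737399 bottom low-edge 410.26049788545924
0.003 0.143 L 190.04450357089257 R 614.9626384246335 bottom top-edge 388.4982410030882 bottom low-edge 403.02177202261856
```

The held cover's disc spans columns 218–635, so it sits about 1.6–2 mm off the TCP along the pads. I'll correct for that and lower gently.

```bash
python3 - <<'E'
from h import *
u=np.array([np.sin(np.radians(59)),-np.cos(np.radians(59)),0]);Q=C+.0016*u
robot.move_linear(Q+[0,0,.135],.08,threshold=6);robot.pause(.15);f0=robot.get_state()["force"]
# hub top .094 -> TCP .120 entry ; home TCP ~.090
for z,v in((.123,.05),(.112,.04),(.097,.04),(.0925,.02)):
    hit=robot.move_linear(Q+[0,0,z],v,threshold=5);s=robot.get_state();print(z,hit,s["ee_pos"],s["force"]-f0,s["moment"],s["opening"],s["time"])
    if hit:break
E
```

```text
0.123 False [ 0.57915987 -0.02532909  0.12262093] [-0.36693185  0.6207071  -0.6519551 ] [ 0.00925975 -0.08047009  0.02581052] 0.04752842592600985 20.8667
0.112 False [ 0.57923063 -0.02531685  0.11173937] [-0.35700337 -0.47540885 -0.10947585] [-0.00533848 -0.02107368  0.02085113] 0.04750012570150021 21.2917
0.097 False [ 0.57930343 -0.02537013  0.09684069] [ 1.22750841 -0.03374742  0.26891742] [-0.01567736 -0.00660349 -0.00593196] 0.04764335367455151 21.8167
0.0925 False [ 0.57929769 -0.02533434  0.09240094] [-0.34589412  0.56756513  0.66937587] [-0.02669168 -0.04809699 -0.03762737] 0.047737628222692056 22.1917
```

```bash
python3 - <<'E'
from h import *
u=np.array([np.sin(np.radians(59)),-np.cos(np.radians(59)),0]);Q=C+.0016*u
robot.move_linear(Q+[0,0,.0915],.02,threshold=4)
robot.gripper_to(.056);robot.move_linear(Q+[0,0,.165],.2);s=robot.get_state();print(s["force"],s["time"])
G=np.array([.4228,-.2236,0])
robot.move_ptp(G+[0,0,.12],down(np.radians(50)));print(robot.get_state()["time"])
i=robot.grab_frame("scene");o=proj("scene",[C+[0,0,.08]])[0].astype(int)-[20,22];o2=proj("scene",[G+[0,0,.03]])[0].astype(int)-[20,20]
cv2.imwrite("pics/s5.png",np.hstack([cv2.resize(i[q[1]:q[1]+40,q[0]:q[0]+40],(400,400),interpolation=cv2.INTER_CUBIC) for q in(o,o2)])[:,:,::-1]);print(o,o2)
E
```

```text
[-1.0845116  -0.04213515 -1.09986252] 23.3333
24.3417
[207 169] [224 133]
```

View pics/s5.png

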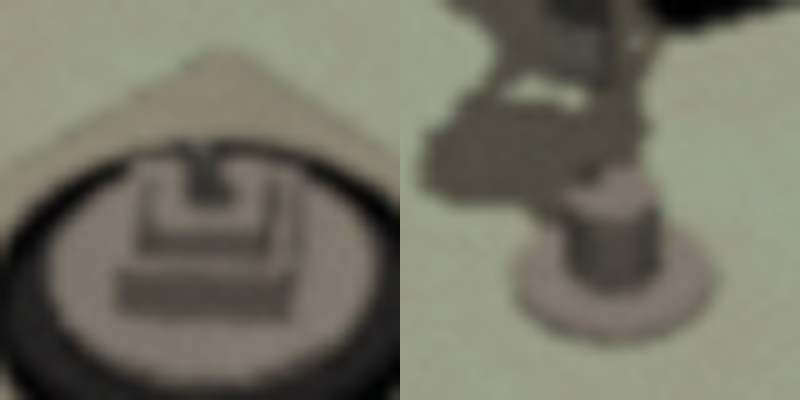

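Left: the cover lies over the hub with the spindle tip at (203,160). Right: the cap, flange columns 513–715, knob at (612,190). Checking both numerically, then centring and grasping the cap with two squeezes at right angles.

```bash
python3 - <<'E'
from h import *
a=np.linspace(0,2*np.pi,200)
def ext(c,r,z,o): q=(proj("scene",np.c_[c[0]+r*np.cos(a),c[1]+r*np.sin(a),0*a+z])-o+.5)*10-.5; return np.round(np.r_[q.min(0),q.max(0)])
for z in(.068,.075): print("cover LTRB pred",z,ext(C,.046,z,[207,169]),"meas 47,?,380,383")
G=np.array([.4228,-.2236,0])
print("cap flange",ext(G,.034,.006,[224,133]),"low edge",ext(G,.034,0,[224,133]),"meas 113,?,315,345; knob",ext(G,.016,.038,[224,133]),"meas 165..260,165")
for y in(50,140):
    if y==140: robot.gripper_to(.05);robot.move_ptp(G+[0,0,.03],down(np.radians(140)))
    else: hit=robot.move_linear(G+[0,0,.03],.12,threshold=8);print(hit)
    robot.gripper_to(.025);s=robot.get_state();print(y,s["opening"],s["ee_pos"],s["force"],s["qpos"][6],s["time"])
robot.move_linear(G+[0,0,.16],.2);s=robot.get_state();print(s["opening"],s["force"],s["time"])
E
```

```text
cover LTRB pred 0.068 [ 49. 156. 376. 371.] meas 47,?,380,383
cover LTRB pred 0.075 [ 48. 137. 376. 352.] meas 47,?,380,383
cap flange [112. 206. 318. 329.] low edge [112. 220. 318. 344.] meas 113,?,315,345; knob [164. 159. 262. 217.] meas 165..260,165
False
50 0.0310218876899246 [ 0.42300069 -0.22364067  0.03026385] [-1.22275422  0.91063656  7.25667141] 1.5391392955249557 25.8083
140 0.03090442292241236 [ 0.42276694 -0.22352578  0.02997152] [ 0.07789946  0.03017365 -1.13869805] 2.8080734348049323 27.9667
0.0308251074193143 [ 2.43342773e-03 -3.70775337e-01 -2.65763131e+00] 28.7667
```

```bash
python3 - <<'E'
from h import *
Q=np.array([.5781,-.0243,0])
robot.move_ptp(Q+[0,0,.165],down(np.radians(60)));robot.move_linear(Q+[0,0,.150],.08,threshold=8);robot.pause(.15);s=robot.get_state();f0=s["force"];print(s["ee_pos"],f0,s["opening"],s["time"])
for z,v in((.140,.04),(.133,.04),(.127,.03),(.1255,.015)):
    hit=robot.move_linear(Q+[0,0,z],v,threshold=5);s=robot.get_state();print(z,hit,s["ee_pos"],s["force"]-f0,s["moment"],s["opening"],s["time"])
    if hit:break
E
```

```text
[ 0.57823202 -0.02440262  0.1502359 ] [ 0.08654444  0.09932124 -0.31658311] 0.030750727934754217 30.9
0.14 False [ 0.57793975 -0.02430177  0.13970889] [0.69917328 0.0546253  0.1481122 ] [ 0.03106343 -0.03689502  0.00416666] 0.030399106880105126 31.3
0.133 False [ 0.57793377 -0.02429051  0.13268044] [ 0.12633351 -0.0611571  -0.45191452] [-0.05067744  0.01087775 -0.00183021] 0.03128235452131229 31.625
0.127 False [ 0.57798046 -0.02428868  0.12680308] [-0.32476007  0.68361441 -0.56756925] [0.00503162 0.00327401 0.04873589] 0.03080764607549854 31.975
0.1255 False [ 0.57808823 -0.0242997   0.12547715] [ 0.03021748 -0.22852851 -0.49637434] [-0.01195632 -0.00812974  0.01836086] 0.031040817380043127 32.225
```

Down without contact forces, about 1.5 mm above the hub. I'll release, retreat and check.

```bash
python3 - <<'E'
from h import *
Q=np.array([.5781,-.0243,0])
robot.move_linear(Q+[0,0,.1245],.015,threshold=4)
robot.gripper_to(.055);robot.move_linear(Q+[0,0,.22],.2);robot.move_ptp([.40,.02,.30],down(np.radians(60)));robot.pause(.3)
s=robot.get_state();print(s["force"],s["time"])
i=robot.grab_frame("scene");t=robot.grab_frame("top")
cv2.imwrite("pics/s6f.png",i[:,:,::-1]);cv2.imwrite("pics/t6f.png",t[:,:,::-1])
o=proj("scene",[C+[0,0,.08]])[0].astype(int)-[20,24]
a=cv2.resize(i[o[1]:o[1]+40,o[0]:o[0]+40],(400,400),interpolation=cv2.INTER_CUBIC)
b=cv2.resize(i,(400,400*384//512));b=np.vstack([b,np.zeros((100,400,3),np.uint8)])
cv2.imwrite("pics/s6.png",np.hstack([a,b])[:,:,::-1])
th=np.linspace(0,2*np.pi,200)
def ext(r,z): q=(proj("scene",np.c_[C[0]+r*np.cos(th),C[1]+r*np.sin(th),0*th+z])-o+.5)*10-.5; return np.round(np.r_[q.min(0),q.max(0)])
print("flange top",ext(.034,.1),"flange low",ext(.034,.094),"knob top",ext(.016,.132),"cover low",ext(.046,.064))
E
```

```text
[0.98200352 0.58024264 0.31795203] 34.7917
flange top [ 86. 116. 331. 274.] flange low [ 87. 132. 332. 290.] knob top [145.  67. 263. 141.] cover low [ 50. 186. 377. 401.]
```

View pics/s6.png

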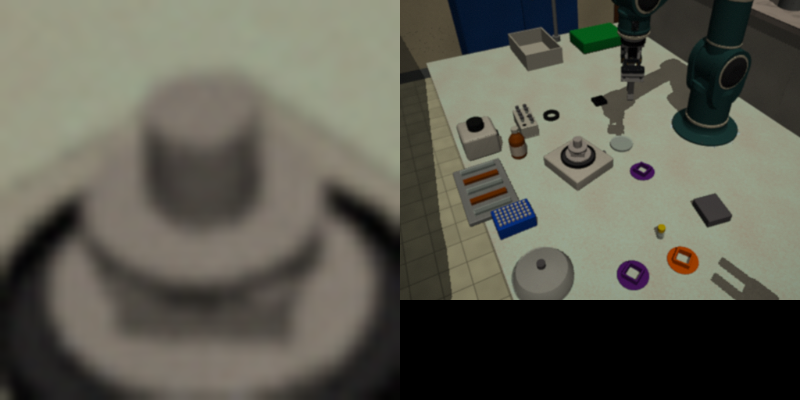

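The picture shows the cap's knob at columns 140–258 (predicted 145–263), its top row about 70 (67), and the flange's bottom edge about 275–293 (274–290). The cap is therefore down on the hub. Bystanders look unmoved. Handing in.

```bash
python3 -c "
from rig import robot
robot.sign_off();print(robot.get_state()['time'])"
```

```text
the job is handed in; nothing more can be done
the job is handed in; nothing more can be done
```

The centrifuge is back together and handed in: rotor, then cover, then cap, by about 35 s on the robot's clock, with all contact released.

- **Rotor:** I felt for the drive pin by caging the hub loosely and turning it in 6° steps. At 60° it dropped home under its own weight. Afterwards its hole circle, taken at home height, was centred on the spindle to about 0.3 mm; at on-pin height it would have been 8 mm off.
- **Cover:** I used the bare aluminium one, not the orange or purple look-alikes. It went over the hub without contact forces. Its edges matched the seated height to about 1 mm.
- **Cap:** It went down over the spindle tip without contact forces. The final picture matched its seated outline to within about 1 mm.
- **Bystanders:** They looked unmoved in the final wide view; I did not measure their positions.

**What went wrong or disagreed:** My first touch on the pin was harder than intended. One slow nudge built up about 52 N at the wrist (limit 120 N) before I backed off and switched to the drop method. The rotor also met the pin about 2–3 mm lower than my grasp height implied. The picture showed it level on the pin, so I took that as an offset in the grip.

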